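# Throw the selector to its marked notch and hold the inspection mirror on the paint mark

### The job

Throw the selector lever on the valve body into the red-marked middle notch of its detent plate. Then turn the sprung inspection mirror by its blue grip until the camera sees the yellow mark on the lever in it, that is, until the red aiming beam bounced off the mirror points at the middle of the yellow mark, and finish while holding the grip at that angle, because the mirror springs back when let go. Leave the bearing, the screwdriver and the can alone.

Things in the scene. Friction and masses are not known exactly. Their poses are not given: they have to be found in the camera images.
- valve_body: Aluminium gearbox valve body, a fixed block 200 (x) x 170 (y) x 60 mm high on the bench. Origin: underside, exactly below the vertical hinge axis of the selector lever, z up. Four black plugs stick out of its far (+x) side. It stands turned by up to 0.2 rad either way.
- selector (a joint): Angle (rad) of the steel selector lever about its vertical axis through the valve body's origin, positive counter-clockwise from above, range -1.15 to 0.85. At 0 its arm points along the valve body's own -x. Starts at -1.0 to -0.65 (knob to the robot's left): turn it in the positive sense. Stays where left (0.06 N m friction; some 5 to 8 N at the knob to click past a pin).
- selector_knob (a point): Middle of the grip of the lever's black round upright knob, 22 mm across, 96 to 142 mm above the bench; this point is 120 mm above the bench and 110 mm from the hinge axis. Below it are only the lever arm (20 mm wide, 80 to 89 mm high), the detent plate's pins (to 76 mm) and the valve body's top (60 mm).
- detent_plate: Dark plate with four steel pins, fixed on the valve body. Origin on the lever's hinge axis, 60 mm above the bench. Its own -x runs from there through the red-marked middle notch: the knob must come onto that line. Unmarked notches 0.24 rad to either side, a pin between each pair; a sprung ball on the lever clicks in. Turned -0.1 to 0.3 rad from the valve body, which is the joint value at the marked notch.
- mark (a point): Centre of the yellow round mark (28 mm across) on a black upright plate (36 mm wide, 42 mm high, top edge yellow too) on the lever's side arm, 85 mm above the bench, 62.5 mm from the hinge axis. It turns with the lever; the side arm is a quarter turn from the lever arm, on the valve's -y side when the lever points along its -x.
- rig: Fixed grey base plate 245 x 85 x 12 mm carrying the camera and the hinged mirror. Origin: underside, below the mirror's vertical hinge axis; its own +x points from mirror to camera, z up. The plate runs from x = -50 to 195 mm; the camera (black box, x 118 to 182 mm, up to 103 mm high) is fixed. Turned by up to 0.2 rad either way.
- camera_lens (a point): Front of the camera lens, 85 mm above the bench, 118 mm from the mirror's hinge axis. The camera looks horizontally along the rig's own -x at the mirror and sends a thin red aiming beam along its optical axis.
- mirror: Round upright mirror, 60 mm across, centre 85 mm above the bench, blue bar grip on top. Vertical hinge axis through the rig's origin and the reflecting face. Origin: on that axis at bench height; own +x is where the face looks: at rest 0.15 rad counter-clockwise (from above) of the rig's +x. It turns on counter-clockwise by up to 1.2 rad against a spring (0.03 N m plus 0.1 per rad).
- mirror_grip (a point): Centre of the blue bar grip on the hinge axis, 133 mm above the bench. The bar is 12 mm thick (along the mirror's own x), 44 mm long (along the mirror's y) and 36 mm high (115 to 151 mm above the bench).
- sightline: The camera's line of sight after reflection, drawn as a thin red beam 260 mm long (the line goes on); nothing to touch. Origin on the hinge axis on the mirror's face, 85 mm above the bench; own +x along the line, level. Its angle from the rig's +x is twice the mirror's. The camera sees the mark when the line passes through it: a mirror turn of 0.2 to 0.9 rad from rest.
- bearing: Steel bearing ring, 60 mm across, 16 mm high, loose on the bench; to be left alone. Origin: centre of its underside.
- screwdriver: Red-handled screwdriver, 200 mm long, 26 mm thick, lying loose on the bench along its own x; to be left alone. Origin: under its middle.
- can: Green can, 60 mm across, 80 mm high, loose on the bench to the left of the valve body; to be left alone. Origin: centre of its underside.

How it is judged (in metres and radians):
On the way, in this order (a step that is already met when the one before it is completed fails the run):
1. the selector lever sits in the red-marked notch (y of selector_knob in the frame of detent_plate between -0.009 and 0.009 m), for 0.3 s.
2. the fingers hold the mirror grip and the reflected line of sight passes through the yellow mark (all of step 1 and y of mark in the frame of sightline between -0.014 and 0.014 m and x of mark in the frame of sightline above 0.1 m and contact force between the fingers and mirror above 1 N), for 0.3 s.
At the end, for the whole second after the job is handed in: The lever is in the red-marked notch (knob within 9 mm of the notch's line), the reflected line of sight passes within 14 mm of the centre of the yellow mark, ahead of the mirror, and the fingers hold the mirror grip (over 1 N) with the mirror still (under 0.1 rad/s) (all of step 2 and angular speed of mirror below 0.1 rad/s); the arm keeps its last pose, push and grip.
It fails at once if the bearing is disturbed (moved over 20 mm) (distance of bearing from where it was at the start of the episode above 0.02 m).
It fails at once if the screwdriver is disturbed (moved over 20 mm) (distance of screwdriver from where it was at the start of the episode above 0.02 m).
It fails at once if the can is disturbed (moved over 20 mm) (distance of can from where it was at the start of the episode above 0.02 m).
It also fails if it takes over 48 s, if anything falls off the work surface, if the arm or the gripper's body presses on something with over 40 N, if the wrist force passes 120 N, or if a joint passes its speed limit or range.

### The arm

A 7-joint arm with a two-finger parallel gripper is mounted at the origin on the work surface. World frame = base frame: x ahead of the robot, y to its left, z up, the work surface at z = 0. Lengths are in mm, angles in rad, forces in N, time in s.
With the tool pointing down it reaches from about 425 to 950 mm from the base axis. Payload 4.7 kg.
Tool frame: the origin (TCP) lies on the centre line of the jaws, within the pads' length; the fingertips stand 17 mm ahead of it and the grasp point (between the pads) lies 2 mm behind it; z points along the fingers, y is the direction in which the jaws open and shut (so a half turn about z gives the same grasp; the last joint's range is limited). The gripper opens to 87 mm and grips with 3 to 60 N. Pads are 19 mm wide; open, the fingers measure 117 mm over their backs; the gripper's body (75 mm by 190 mm) begins 51 mm behind the grasp point.
Start: joints at [-1.224, 0.469, -0.049, 1.532, 0.024, 1.141, -0.082], TCP at [247.698, 627.928, 239.573] pointing down, gripper open.
Joint ranges: [-2.59, 2.59], [-0.33, 1.99], [-1.39, 1.29], [0.1, 2.45], [-1.04, 4.18], [0.21, 1.99], [-2.66, 2.66]. Speed limits (rad/s): [2.57, 2.57, 3.14, 3.14, 3.14, 3.14, 3.14].

### API

Orientations are given as a unit quaternion [w, x, y, z].
In Python, from rig import ctrl gives the robot as it stands.
- The arm moves only by the shell command python3 -m jog 'ROWS'. ROWS is JSON, a list that holds one entry, the list of rows, each a list of 5 numbers: the opening, from -1 (shut) to 1 (fully open), then the shift along the tool's x, y, z in cm, then the turn about the tool's z in degrees. In form: [[[jaw, tx, ty, tz, yaw], ...]]. A call has 1 to 10 rows; each row shifts and turns the commanded pose from where the row before left it, along the tool's axes as they then stand; what a row does not reach is not made up. A row lasts 1/8 s, in which the tool goes at most 62.5 mm and 10.7 degrees, less where a joint would pass 70% of its speed; a pose out of reach is approached as far as the arm can. A call is refused whole if a number of a shift passes 6.25 or a number of a turn 10.7, either way. A call with a gripper value outside its range is refused whole. The fingers move at their own pace and stop on an object; the grip force is fixed at half the most. Time passes only in rows, so rows that do not move let the fingers close. It gives the time, the measured TCP pose, the force and the opening at its end, in the units of the state.
- ctrl.sense(): the state, without advancing time (a new reading comes with each control period).
- ctrl.read_camera(name): name is "scene" or "side" or "wrist"; returns a dict with "frame" (480x640x3 uint8, red, green, blue), "intrinsics" (3x3 intrinsics, pixels), "world_from_camera" (4x4, takes a point from camera to world coordinates). Camera axes: x right, y down, z forward; pixel columns grow to the right and rows downward; lengths in mm; the calibration is good to about 2 mm. A picture is of the moment at which its call begins. There is no depth.
- ctrl.sign_off(): hands the job in, once; it reports no verdict.
The state is a dict: "t": time; "qpos": joint angles; "qvel": joint speeds; "joint_torque": joint torques, N m; "tcp_pos": TCP position; "tool_rot": TCP orientation; "contact_force": force on the tool from outside, world axes, zero at the start; "ft_torque": the same for the moment, N m; "gripper_width": finger opening in mm.
Only numpy, scipy, OpenCV 4.12 (cv2) and the standard library are available. Lean on these libraries where they do the work, as an engineer would, in place of code of your own. Each camera call takes 0.05 s, during which the arm holds its last target.

## Working session

There is one attempt and no reset: what is moved stays moved. The work goes in short steps, Python scripts to look and compute and a shell command to move; the robot and the scene stay as the last step left them, time stands still between calls to the robot, and variables do not carry over. Pictures are saved under pics/ and viewed, and the job is handed in when it is done.

```bash
mkdir -p pics; ls
python3 - <<'E'
from rig import ctrl
import cv2,numpy as np
s=ctrl.sense();print(s)
for n in ["scene","side","wrist"]:
    c=ctrl.read_camera(n);cv2.imwrite(f"pics/{n}0.png",c["frame"][:,:,::-1]);np.savez(f"{n}0.npz",**{k:c[k] for k in c})
    print(n,c["intrinsics"],c["world_from_camera"])
E
```

```text
pics
{'t': 0.0, 'qpos': array([-1.22389664,  0.4694209 , -0.04860734,  1.53372965,  0.02411856,
        1.1410175 , -0.08230814]), 'qvel': array([-8.59974310e-05,  5.04200345e-04,  8.76811787e-05,  9.19322385e-04,
        8.20879297e-05, -6.74741484e-04, -1.17517970e-03]), 'joint_torque': array([ 1.01684641e-04, -5.07984030e+01, -8.04059417e-02, -2.36153287e+01,
       -6.13168697e-02,  3.79591528e-02,  1.61795356e-04]), 'tcp_pos': array([247.50745025, 627.34838643, 238.49818599]), 'tool_rot': array([-1.42916473e-04,  1.86774861e-01,  9.82402241e-01, -9.84138119e-04]), 'contact_force': array([-0.420524  ,  0.25707918, -0.29259011]), 'ft_torque': array([-0.00681237, -0.01910054, -0.03081642]), 'gripper_width': 87.17195072857605}
scene [[466.65533671   0.         321.01777617]
 [  0.         466.65533671 241.45379468]
 [  0.           0.           1.        ]] [[-3.16757567e-01  7.98375405e-01 -5.12114592e-01  1.15356196e+03]
 [ 9.48470178e-01  2.71337631e-01 -1.63646606e-01  1.50959950e+02]
 [ 8.30453542e-03 -5.37561719e-01 -8.43183511e-01  1.05682968e+03]
 [ 0.00000000e+00  0.00000000e+00  0.00000000e+00  1.00000000e+00]]
side [[616.87581965   0.         319.02486607]
 [  0.         616.87581965 239.30069967]
 [  0.           0.           1.        ]] [[ 9.26303662e-01 -2.17418632e-01  3.07718481e-01  9.61113393e+01]
 [-3.76525607e-01 -5.04285214e-01  7.77126046e-01 -1.21003436e+03]
 [-1.37838018e-02 -8.35718590e-01 -5.48984923e-01  9.47195582e+02]
 [ 0.00000000e+00  0.00000000e+00  0.00000000e+00  1.00000000e+00]]
wrist [[386.68825819   0.         318.05747873]
 [  0.         386.68825819 242.42072003]
 [  0.           0.           1.        ]] [[ 3.66647739e-01  8.90958309e-01  2.67885660e-01  1.74059932e+02]
 [ 9.30357607e-01 -3.50487992e-01 -1.07670282e-01  6.57282447e+02]
 [-2.03902547e-03  2.88706528e-01 -9.57415471e-01  3.83498245e+02]
 [ 0.00000000e+00  0.00000000e+00  0.00000000e+00  1.00000000e+00]]
```

View pics/scene0.png

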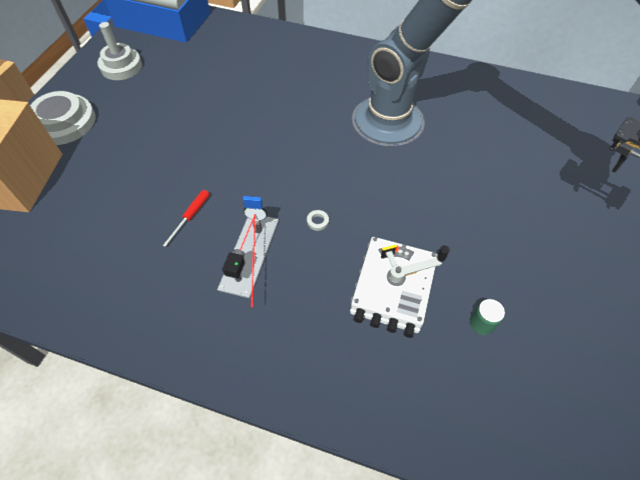

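View pics/side0.png

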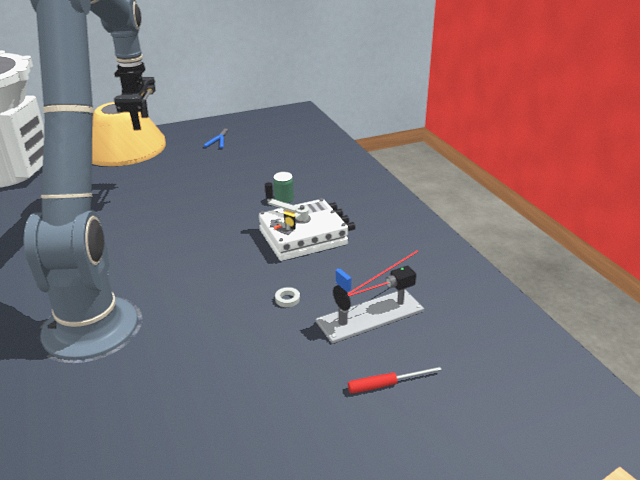

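View pics/wrist0.png

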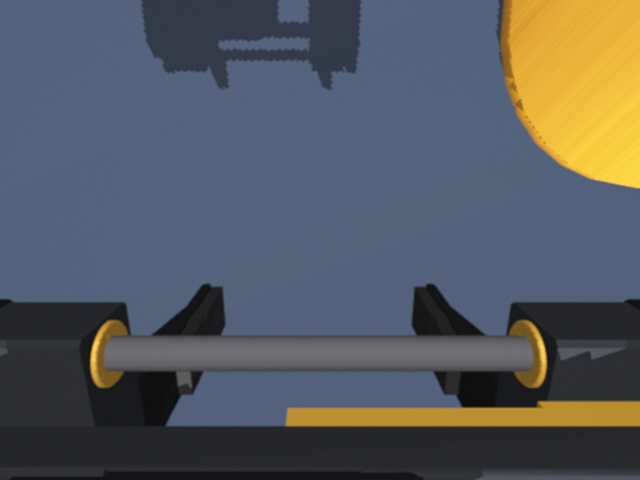

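Run:
```python
import cv2
a=cv2.imread("pics/scene0.png");b=cv2.imread("pics/side0.png")
cv2.imwrite("pics/c1.png",cv2.resize(a[225:345,345:505],None,fx=5,fy=5,interpolation=cv2.INTER_CUBIC))
cv2.imwrite("pics/c2.png",cv2.resize(a[185:310,210:340],None,fx=4.8,fy=4.8,interpolation=cv2.INTER_CUBIC))
cv2.imwrite("pics/c3.png",cv2.resize(b[160:270,240:380],None,fx=5,fy=5,interpolation=cv2.INTER_CUBIC))
cv2.imwrite("pics/c4.png",cv2.resize(b[245:345,300:440],None,fx=5,fy=5,interpolation=cv2.INTER_CUBIC))
```

```text
(no output)
```

View pics/c1.png

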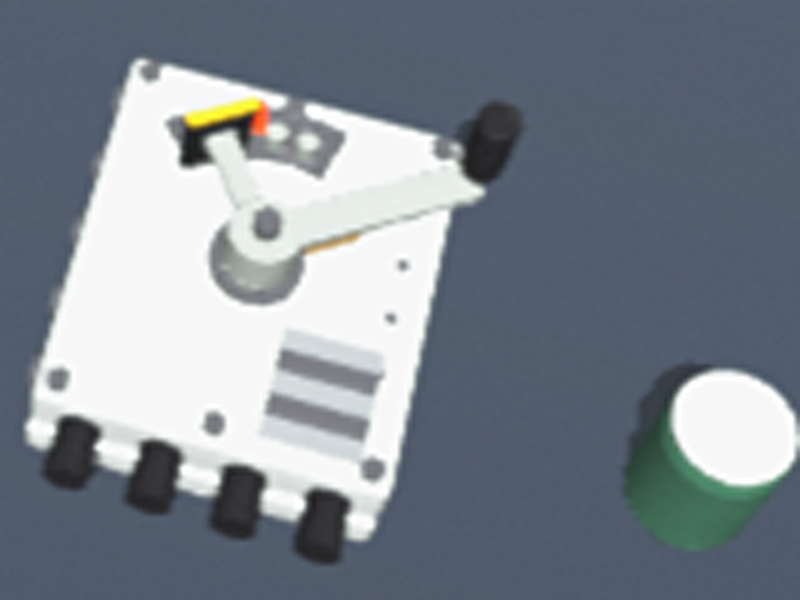

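View pics/c2.png

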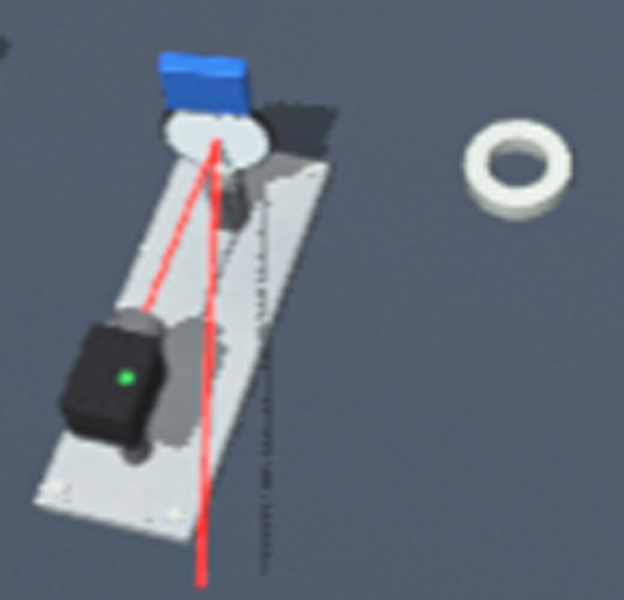

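View pics/c3.png

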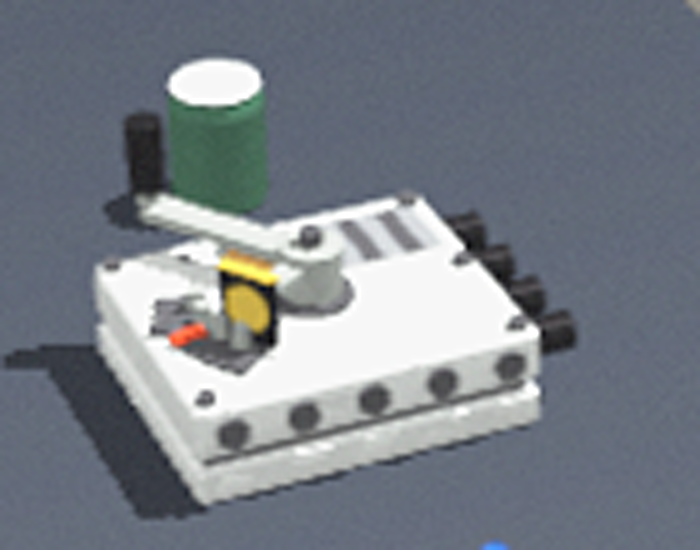

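View pics/c4.png

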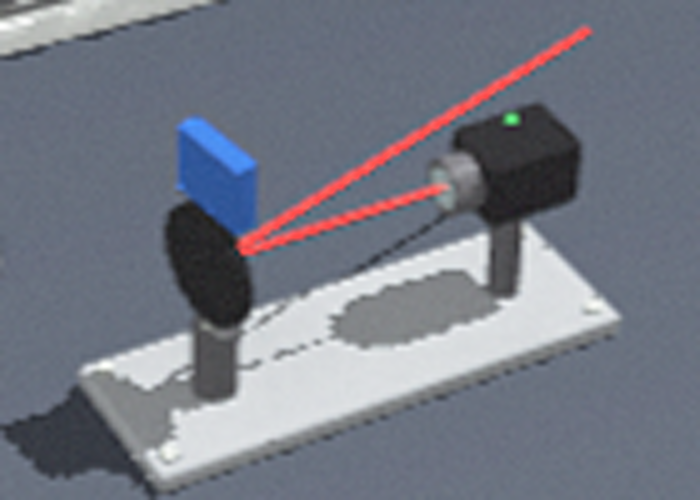

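```bash
cat > h.py <<'E'
import numpy as np
def load(n): return dict(np.load(n+".npz"))
def ray(c,p):
    d=np.linalg.inv(c["intrinsics"])@[p[0],p[1],1.]; T=c["world_from_camera"]; d=T[:3,:3]@d; return T[:3,3],d/np.linalg.norm(d)
def plane(c,p,z):
    o,d=ray(c,p); return o+d*(z-o[2])/d[2]
def tri(c1,p1,c2,p2):
    o1,d1=ray(c1,p1);o2,d2=ray(c2,p2)
    A=np.stack([d1,-d2],1);s=np.linalg.lstsq(A,o2-o1,rcond=None)[0]
    a=o1+s[0]*d1;b=o2+s[1]*d2;return (a+b)/2,np.linalg.norm(a-b)
c1=lambda u,v:(345-.4+(u)/5,225-.4+v/5)
c2=lambda u,v:(210-.4+u/4.8,185-.4+v/4.8)
c3=lambda u,v:(240-.4+u/5,160-.4+v/5)
c4=lambda u,v:(300-.4+u/5,245-.4+v/5)
E
python3 - <<'E'
from h import *
np.set_printoptions(precision=1,suppress=True)
S=load("scene0");D=load("side0")
P=lambda n,a,b,z:print(n,*tri(S,a,D,b),plane(S,a,z),plane(D,b,z))
P("knobtop",c1(498,120),c3(143,120),142)
P("bolt",c1(267,220),c3(310,236),95)
P("red",c1(260,122),c3(187,335),65)
P("mirr",c2(215,145),c4(243,245),85)
P("end",c2(201,585),c4(588,30),85)
P("lens",c2(147,310),c4(442,187),85)
P("grip",c2(203,62),c4(217,145),151)
P("corner-x-y",c1(140,60),c3(205,408),60)
P("c-x+y",c1(456,140),c3(95,265),60)
P("c+x-y",c1(38,400),c3(538,345),60)
P("c+x+y",c1(385,487),c3(415,197),60)
P("marktop",c1(227,112),c3(247,266),106)
print("mark",plane(D,c3(248,305),85))
P("can",c1(735,428),c3(215,83),80)
E
```

```text
knobtop [524.6 248.7 140.5] 1.1876955991815785 [525.  248.9 142. ] [524.  245.1 142. ]
bolt [587.4 159.5  99.8] 3.2023900615387406 [583.  160.4  95. ] [591.  165.3  95. ]
red [510.7 144.2  63.3] 0.4869243224803819 [511.6 144.4  65. ] [510.1 141.3  65. ]
mirr [ 549.7 -224.4   91.5] 8.935155224827277 [ 541.5 -224.7   85. ] [ 556.  -220.9   85. ]
end [ 781.2 -132.2   85.6] 3.041595675832322 [ 779.7 -131.5   85. ] [ 782.8 -132.5   85. ]
lens [ 653.  -218.2   88.1] 7.9360686273204255 [ 648.  -217.2   85. ] [ 657.7 -217.8   85. ]
grip [ 538.3 -226.4  150.4] 3.765553925106093 [ 536.9 -225.3  151. ] [ 539.1 -228.9  151. ]
corner-x-y [495.6  76.6  62.3] 4.516415410900149 [491.8  77.5  60. ] [497.8  77.2  60. ]
c-x+y [488.2 239.4  60.7] 1.1995337384465572 [487.1 239.8  60. ] [488.8 239.8  60. ]
c+x-y [687.9  80.   50.5] 3.9521118226787046 [690.5  81.8  60. ] [682.7  64.4  60. ]
c+x+y [682.9 243.3  59.2] 4.203290128350572 [681.3 244.5  60. ] [683.4 239.5  60. ]
marktop [540.6 127.9 108.9] 1.8864870157151932 [537.7 128.3 106. ] [542.6 131.4 106. ]
mark [540.5 126.4  85. ]
can [612.  387.5  79.4] 2.0119881657043512 [611.4 387.9  80. ] [612.  384.9  80. ]
```

```bash
cat >> h.py <<'E'
from scipy.spatial.transform import Rotation as Ro
def to(target):
    from rig import ctrl
    s=ctrl.sense();q=s["tool_rot"];R=Ro.from_quat([q[1],q[2],q[3],q[0]])
    print("t",s["t"],"tcp",s["tcp_pos"].round(1),"jaw y ang",np.degrees(np.arctan2(*R.as_matrix()[[1,0],1])).round(2),"w",s["gripper_width"].round(1),"F",s["contact_force"].round(1),"q",s["qpos"].round(2))
    print("tool cm",(R.inv().apply(np.array(target)-s["tcp_pos"])/10).round(2)); return R
E
python3 -c "
from h import *
to([524.6,248.7,238])"
```

```text
Traceback (most recent call last):
  File "h.py", line 19, in to
    print("t",s["t"],"tcp",s["tcp_pos"].round(1),"jaw y ang",np.degrees(np.arctan2(*R.as_matrix()[[1,0],1])).round(2),"w",s["gripper_width"].round(1),"F",s["contact_force"].round(1),"q",s["qpos"].round(2))
                                                                                                                          ^^^^^^^^^^^^^^^^^^^^^^^^
AttributeError: 'float' object has no attribute 'round'
```

```bash
sed -i 's/s\["gripper_width"\].round(1)/round(s["gripper_width"],1)/' h.py
python3 -c "
from h import *
to([524.6,248.7,238])"
```

```text
t 0.15 tcp [247.6 627.5 238.7] jaw y ang 68.47 w 87.6 F [ 0.3 -0.8  0.6] q [-1.22  0.47 -0.05  1.53  0.02  1.14 -0.08]
tool cm [-39.67 -25.07   0.11]
```

```bash
python3 -m jog '[[[1,-3,-1.9,0,0],[1,-4,-2.5,0,0],[1,-4,-2.5,0,0],[1,-4,-2.5,0,0],[1,-4,-2.5,0,0],[1,-4,-2.5,0,0],[1,-4,-2.5,0,0],[1,-4,-2.5,0,0],[1,-4,-2.5,0,0],[1,-3,-1.9,0,0]]]'
python3 -m jog '[[[1,-1.65,-1.3,0,0],[1,0,0,0,0],[1,0,0,0,0]]]'
python3 - <<'E'
from h import *
to([524.6,248.7,123])
from rig import ctrl
import cv2
for n in ["wrist","scene"]:
    c=ctrl.read_camera(n);cv2.imwrite(f"pics/{n}1.png",c["frame"][:,:,::-1]);np.savez(f"{n}1.npz",**c)
E
```

```text
t: 1.4
tcp_pos: [514.9, 264.8, 239.4]
tool_rot: [0.0, 0.188, 0.982, -0.0]
contact_force: [0.4, 0.5, -0.7]
gripper_width: 87.0
t: 1.78
tcp_pos: [523.6, 250.2, 239.3]
tool_rot: [-0.0, 0.186, 0.983, 0.0]
contact_force: [0.4, 0.3, -0.5]
gripper_width: 87.0
t 1.775 tcp [523.6 250.2 239.3] jaw y ang 68.56 w 87.0 F [ 0.4  0.3 -0.5] q [-0.6   0.31  0.11  1.77 -0.04  1.06  0.71]
tool cm [-0.16 -0.11 11.63]
```

View pics/wrist1.png

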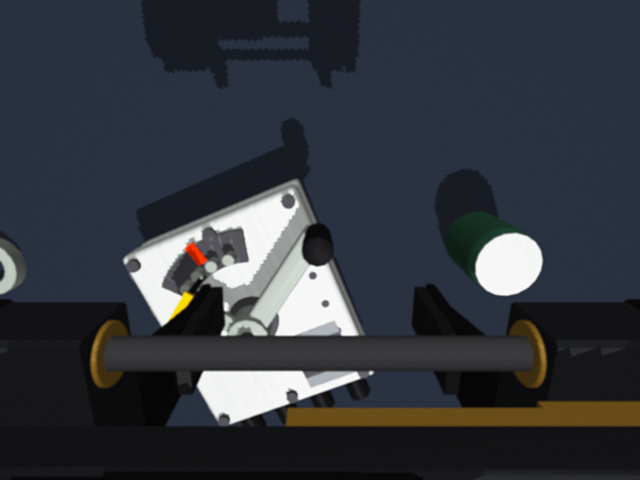

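Run:
```python
from h import *
np.set_printoptions(precision=1,suppress=True)
W=load("wrist1");S=load("scene0")
print("knob",plane(W,(319,237),142),"red",plane(W,(197,254),64),tri(W,(197,254),S,c1(260,122)))
print("corners",plane(W,(127,257),60),plane(W,(299,182),60))
```

```text
knob [514.7 254.9 142. ] red [510.9 142.3  64. ] (array([511.1, 143.6,  65. ]), np.float64(1.821791215846875))
corners [491.5  81.6  60. ] [485.9 248.5  60. ]
```

Run:
```python
from h import *
import cv2
a=cv2.imread("pics/wrist1.png");cv2.imwrite("pics/c5.png",cv2.resize(a[170:330,170:390],None,fx=3.6,fy=3.6,interpolation=cv2.INTER_CUBIC))
a=cv2.imread("pics/scene1.png");cv2.imwrite("pics/c6.png",a)
print(load("wrist1")["world_from_camera"].round(2))
```

```text
[[ 3.7000e-01  8.9000e-01  2.7000e-01  4.5010e+02]
 [ 9.3000e-01 -3.5000e-01 -1.0000e-01  2.7959e+02]
 [ 0.0000e+00  2.9000e-01 -9.6000e-01  3.8433e+02]
 [ 0.0000e+00  0.0000e+00  0.0000e+00  1.0000e+00]]
```

View pics/c5.png

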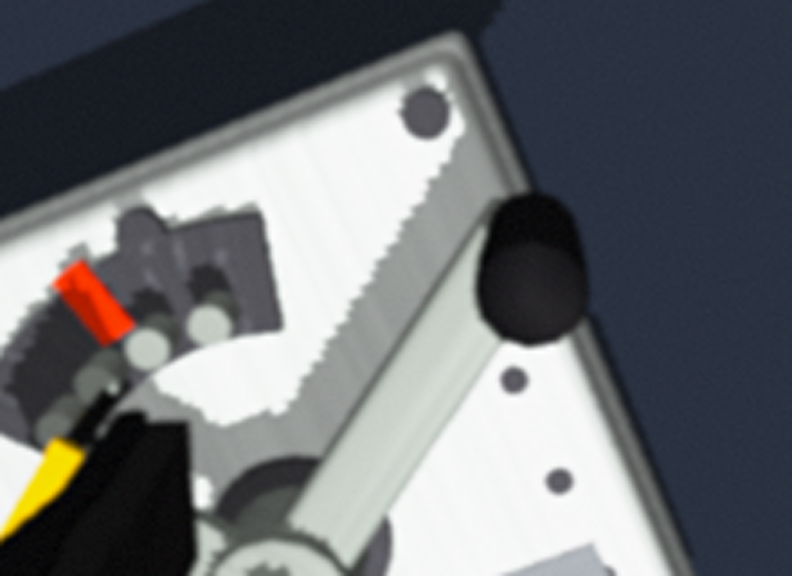

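View pics/c6.png

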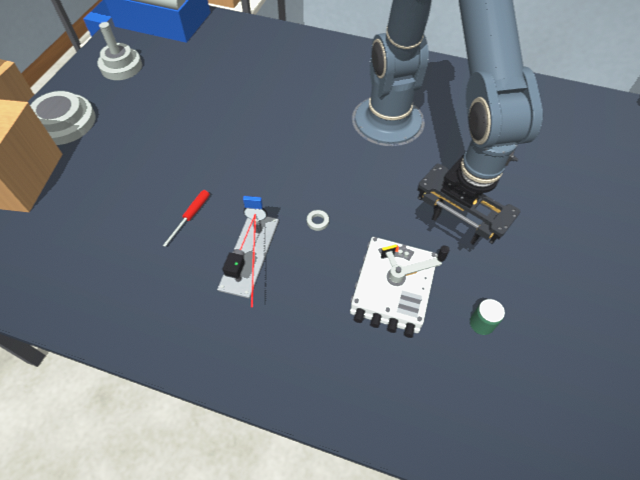

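Run:
```python
from h import *
np.set_printoptions(precision=1,suppress=True)
W=load("wrist1");S=load("scene0");D=load("side0")
c5=lambda u,v:(170-.4+u/3.6,170-.4+v/3.6)
k=c5(531,293)
print("knob",plane(W,k,142),tri(W,k,S,c1(498,120)),tri(W,k,D,c3(143,120)))
print("red ends",plane(W,c5(75,276),66),plane(W,c5(118,330),66))
print("pins",plane(W,c5(149,350),76),plane(W,c5(210,326),76))
to([524.6,248.7,123])
```

```text
knob [523.1 250.3 142. ] (array([523.7, 249.6, 139.9]), np.float64(0.9789340547026271)) (array([524.7, 249.8, 139.2]), np.float64(1.415605302154682))
red ends [502.2 141.   66. ] [518.2 144.5  66. ]
pins [523.3 153.3  76. ] [523.1 169.3  76. ]
t 1.875 tcp [523.5 250.5 239.4] jaw y ang 68.62 w 86.6 F [-0.4  0.5 -0.2] q [-0.6  0.3  0.1  1.8 -0.   1.1  0.7]
tool cm [-0.2 -0.1 11.6]
```

```bash
python3 -m jog '[[[1,0,0,3,0],[1,0,0,3,0],[1,0,0,3,0],[1,0,0,2.5,0],[1,0,0,0,0],[-1,0,0,0,0],[-1,0,0,0,0],[-1,0,0,0,0],[-1,0,0,0,0],[-1,0,0,0,0]]]'
python3 -c "
from h import *
to([524.6,248.7,123])"
```

```text
t: 3.12
tcp_pos: [524.5, 248.9, 124.7]
tool_rot: [0.0, 0.187, 0.982, 0.0]
contact_force: [0.6, -0.1, -0.2]
gripper_width: 44.9
t 3.125 tcp [524.5 248.9 124.7] jaw y ang 68.47 w 44.9 F [ 0.6 -0.1 -0.2] q [-0.59  0.44  0.1   1.88 -0.06  0.82  0.73]
tool cm [-0.02 -0.01  0.17]
```

```bash
python3 -m jog '[[[-1,0,0,0,0],[-1,0,0,0,0],[-1,0,0,0,0],[-1,0,0,0,0],[-1,0,0,0,0]]]'
python3 - <<'E'
from h import *
R=to([524.6,248.7,123])
from rig import ctrl
p=ctrl.sense()["tcp_pos"][:2]
# hinge estimate: bolt; fix so that distance=110
h=np.array([587,160.]);d=p-h;print(np.linalg.norm(d),np.degrees(np.arctan2(d[1],d[0])))
a0=np.arctan2(d[1],d[0]);rr=np.linalg.norm(d)
prev=p
for a in np.linspace(a0,np.radians(192.3),15)[1:]:
    n=h+rr*np.array([np.cos(a),np.sin(a)]);v=R.inv().apply([*(n-prev),0])/10;print(v.round(2),n.round(1));prev=n
E
```

```text
t: 3.75
tcp_pos: [524.4, 249.0, 124.5]
tool_rot: [-0.0, 0.187, 0.982, 0.0]
contact_force: [-0.1, 0.7, -0.8]
gripper_width: 20.1
t 3.75 tcp [524.4 249.  124.5] jaw y ang 68.47 w 20.1 F [-0.1  0.7 -0.8] q [-0.59  0.44  0.09  1.88 -0.06  0.82  0.73]
tool cm [-0.03 -0.02  0.15]
108.8344020491338 125.12543238981085
[ 0.47 -0.78 -0.  ] [517.2 243.5]
[ 0.4  -0.82 -0.  ] [510.4 237.3]
[ 0.33 -0.85 -0.  ] [504.2 230.7]
[ 0.26 -0.87 -0.  ] [498.6 223.5]
[ 0.19 -0.89 -0.  ] [493.6 215.9]
[ 0.11 -0.9  -0.  ] [489.3 207.9]
[ 0.03 -0.91 -0.  ] [485.6 199.5]
[-0.04 -0.91 -0.  ] [482.6 190.9]
[-0.12 -0.9  -0.  ] [480.4 182.1]
[-0.19 -0.89 -0.  ] [479.  173.1]
[-0.27 -0.87 -0.  ] [478.2 164. ]
[-0.34 -0.85 -0.  ] [478.3 154.9]
[-0.41 -0.81 -0.  ] [479.1 145.8]
[-0.48 -0.78 -0.  ] [480.7 136.8]
```

```bash
python3 -m jog '[[[-1,0.47,-0.78,0,0],[-1,0.4,-0.82,0,0],[-1,0.33,-0.85,0,0],[-1,0.26,-0.87,0,0],[-1,0.19,-0.89,0,0],[-1,0.11,-0.9,0,0],[-1,0.03,-0.91,0,0],[-1,0,0,0,0]]]'
python3 -c "
from h import *
to([485.6,199.5,123])"
```

```text
t: 4.75
tcp_pos: [482.9, 199.8, 124.5]
tool_rot: [-0.002, 0.186, 0.982, -0.0]
contact_force: [-4.2, 5.1, 2.0]
gripper_width: 20.2
t 4.75 tcp [482.9 199.8 124.5] jaw y ang 68.51 w 20.2 F [-4.2  5.1  2. ] q [-0.55  0.36  0.1   2.01 -0.05  0.78  0.77]
tool cm [-0.26  0.07  0.15]
```

```bash
python3 -m jog '[[[-1,-0.02,-0.91,0,0],[-1,-0.1,-0.9,0,0],[-1,-0.19,-0.89,0,0],[-1,-0.27,-0.87,0,0],[-1,-0.34,-0.85,0,0],[-1,-0.41,-0.81,0,0],[-1,-0.48,-0.78,0,0],[-1,0,0,0,0],[-1,0,0,0,0]]]'
python3 - <<'E'
from h import *
to([480.7,136.8,123])
from rig import ctrl
import cv2
for n in ["wrist","scene","side"]:
    c=ctrl.read_camera(n);cv2.imwrite(f"pics/{n}2.png",c["frame"][:,:,::-1]);np.savez(f"{n}2.npz",**c)
a=cv2.imread("pics/side2.png");cv2.imwrite("pics/c7.png",cv2.resize(a[160:270,240:380],None,fx=5,fy=5,interpolation=cv2.INTER_CUBIC))
E
```

```text
t: 5.88
tcp_pos: [479.8, 136.0, 124.7]
tool_rot: [-0.001, 0.187, 0.982, -0.001]
contact_force: [-2.1, -0.4, 3.5]
gripper_width: 20.0
t 5.875 tcp [479.8 136.  124.7] jaw y ang 68.44 w 20.0 F [-2.1 -0.4  3.5] q [-0.46  0.33  0.12  2.07 -0.05  0.75  0.89]
tool cm [-0.06  0.11  0.17]
```

View pics/c7.png

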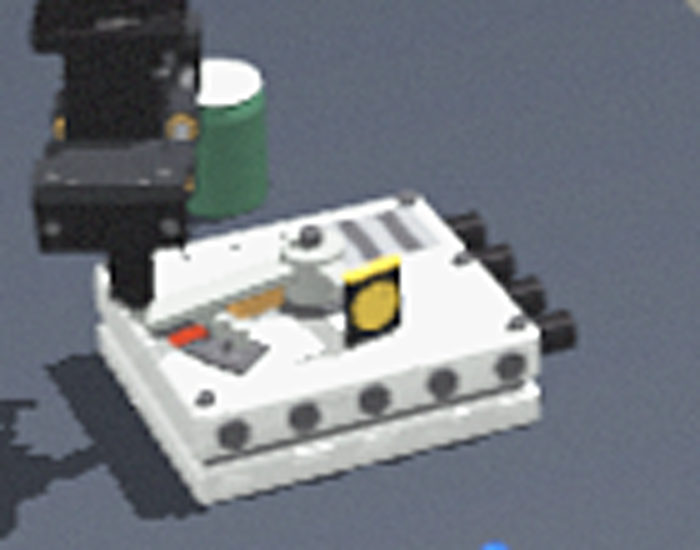

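View pics/wrist2.png

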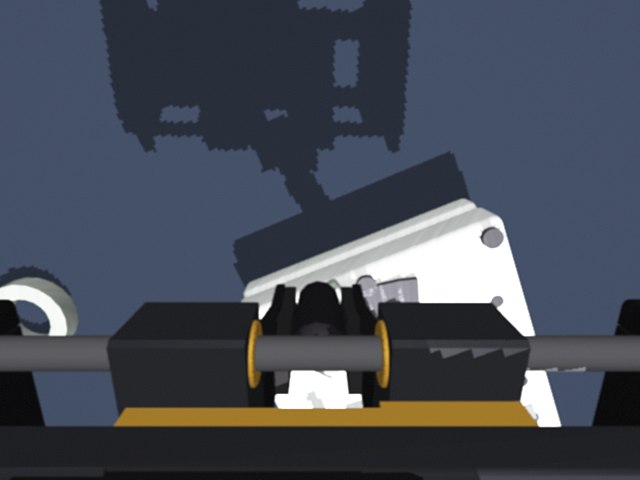

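```bash
python3 -m jog '[[[1,0,0,0,0],[1,0,0,0,0],[1,0,0,0,0],[1,0,0,0,0],[1,0,0,0,0],[1,0,0,-4,0],[1,0,0,-5,0],[1,0,0,-3,0],[1,0,0,0,0]]]'
python3 - <<'E'
from h import *
to([538.3,-226.4,235])
from rig import ctrl
import cv2
for n in ["wrist","scene","side"]:
    c=ctrl.read_camera(n);cv2.imwrite(f"pics/{n}3.png",c["frame"][:,:,::-1]);np.savez(f"{n}3.npz",**c)
a=cv2.imread("pics/side3.png");cv2.imwrite("pics/c8.png",cv2.resize(a[160:270,240:380],None,fx=5,fy=5,interpolation=cv2.INTER_CUBIC))
a=cv2.imread("pics/scene3.png");cv2.imwrite("pics/c9.png",cv2.resize(a[225:345,345:505],None,fx=5,fy=5,interpolation=cv2.INTER_CUBIC))
E
```

```text
t: 7.15
tcp_pos: [481.9, 137.4, 247.0]
tool_rot: [0.002, 0.187, 0.982, 0.002]
contact_force: [-0.2, -0.3, -0.2]
gripper_width: 86.7
t 7.15 tcp [481.9 137.4 247. ] jaw y ang 68.46 w 86.7 F [-0.2 -0.3 -0.2] q [-0.48  0.17  0.13  1.94 -0.03  1.03  0.86]
tool cm [-18.6  -31.78   1.14]
```

View pics/c8.png

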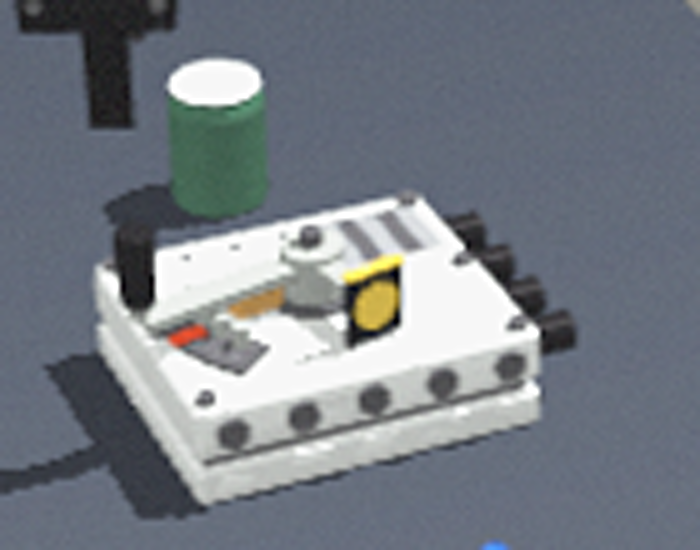

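View pics/wrist3.png

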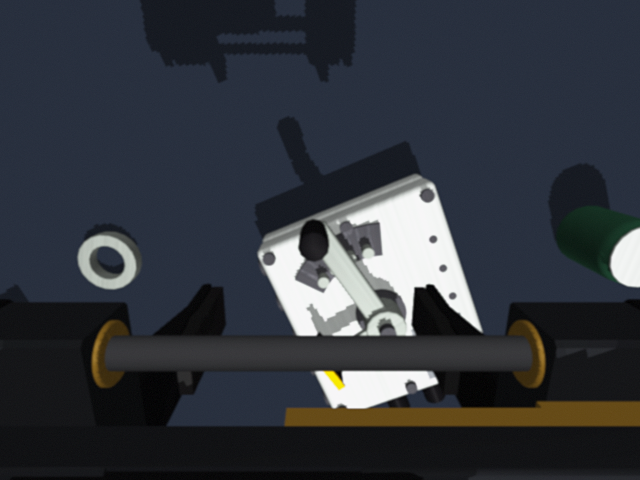

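View pics/c9.png

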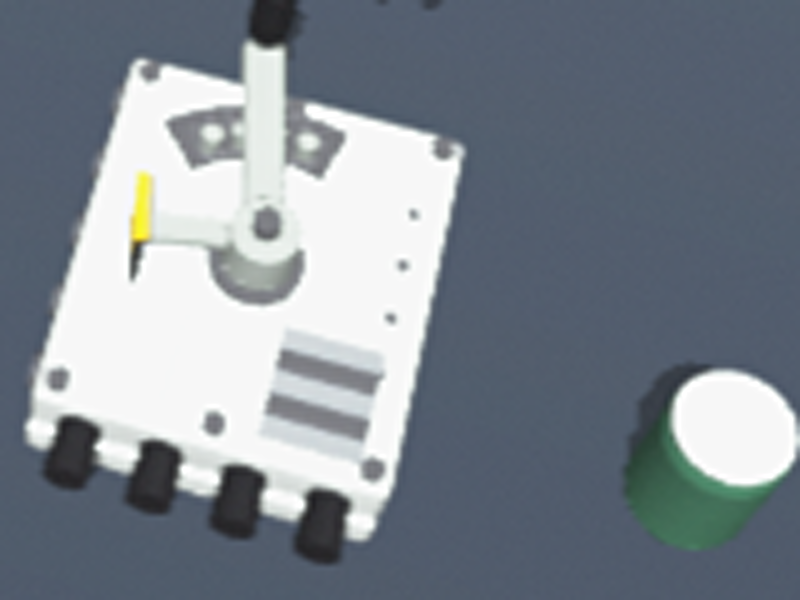

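Run:
```python
from h import *
np.set_printoptions(precision=1,suppress=True)
S=load("scene3");D=load("side3");W=load("wrist3")
print("mark",plane(D,c3(376,304),85))
# top edge ends
for a,b in [((143,176),(402,260)),((138,240),(346,275))]: print("top",tri(S,c1(*a),D,c3(*b)),plane(S,c1(*a),106))
print("yellow c",tri(S,c1(141,208),D,c3(374,267)))
print("bolt",tri(S,c1(267,222),D,c3(310,237)),"wrist bolt",tri(W,(387,331),S,c1(267,222)))
print("knob",plane(W,(314,247),142))
```

```text
mark [603.7 100.1  85. ]
top (array([605.6,  94. , 121.4]), np.float64(23.130862019303134)) [585.1  99.3 106. ]
top (array([601.1, 110.9,  92.3]), np.float64(21.312105448278164)) [619.1 106.  106. ]
yellow c (array([603.4, 102.6, 107. ]), np.float64(1.18477768490916))
bolt (array([587.7, 159.9,  98.8]), np.float64(2.831717785296518)) wrist bolt (array([586.3, 160.6,  98.8]), np.float64(0.05139708815437788))
knob [480.9 135.9 142. ]
```

```bash
python3 -m jog '[[[1,-1.1,-1.8,0,0],[1,-2.2,-3.75,0,0],[1,-2.2,-3.75,0,0],[1,-2.2,-3.75,0,0],[1,-2.2,-3.75,0,0],[1,-2.2,-3.75,0,0],[1,-2.2,-3.75,0,0],[1,-2.2,-3.75,0,0],[1,-2.2,-3.75,0,0],[1,0,0,0,0]]]'
python3 -m jog '[[[1,0,0,0,9.3],[1,0,0,0,9.3],[1,0,0,0,9.3],[1,0,0,0,9.3],[1,0,0,0,9.3],[1,0,0,0,9.3],[1,0,0,0,0],[1,0,0,0,0]]]'
python3 - <<'E'
from h import *
to([538.3,-226.4,235])
from rig import ctrl
import cv2
for n in ["wrist"]:
    c=ctrl.read_camera(n);cv2.imwrite(f"pics/{n}4.png",c["frame"][:,:,::-1]);np.savez(f"{n}4.npz",**c)
E
```

```text
t: 8.55
tcp_pos: [536.3, -231.5, 242.7]
tool_rot: [-0.002, 0.19, 0.982, -0.001]
contact_force: [-0.2, 0.6, 0.1]
gripper_width: 87.5
t: 9.55
tcp_pos: [537.5, -226.6, 243.8]
tool_rot: [-0.001, 0.623, 0.782, -0.0]
contact_force: [0.3, -0.2, 0.2]
gripper_width: 86.9
t 9.55 tcp [ 537.5 -226.6  243.8] jaw y ang 12.86 w 86.9 F [ 0.3 -0.2  0.2] q [-0.1   0.34  0.55  1.78 -0.2   1.08  0.75]
tool cm [0.   0.08 0.88]
```

View pics/wrist4.png

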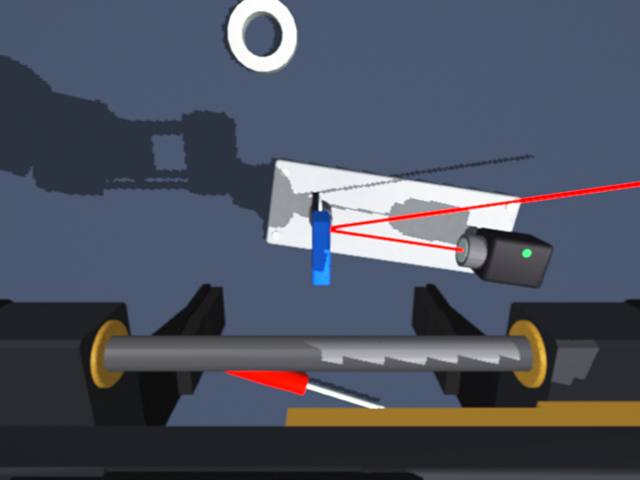

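Run:
```python
from h import *
import cv2
np.set_printoptions(precision=1,suppress=True)
W=load("wrist4")
for p in [(313,247),(330,247),(313,284),(330,284),(321,212)]: print(p,plane(W,p,151))
a=cv2.imread("pics/wrist4.png");cv2.imwrite("pics/c10.png",cv2.resize(a[180:300,270:390],None,fx=5,fy=5,interpolation=cv2.INTER_CUBIC))
```

```text
(313, 247) [ 533.5 -222.3  151. ]
(330, 247) [ 544.2 -219.9  151. ]
(313, 284) [ 539.1 -247.4  151. ]
(330, 284) [ 550.1 -244.9  151. ]
(321, 212) [ 533.3 -198.8  151. ]
```

View pics/c10.png

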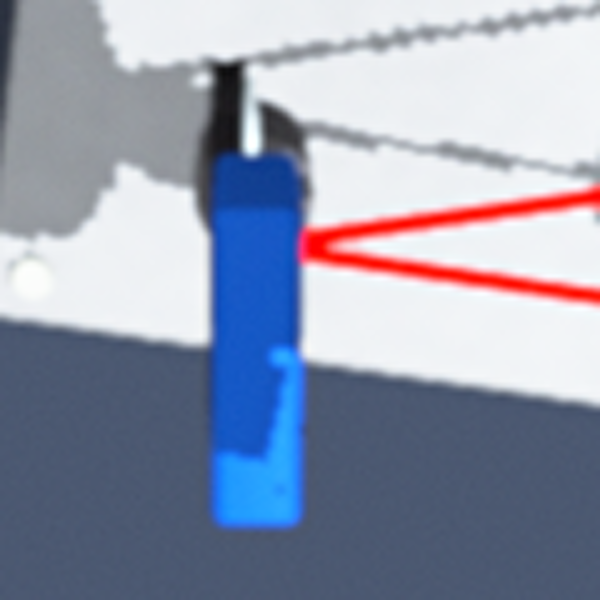

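```bash
python3 -m jog '[[[1,0,0.2,2,0],[1,0,0,3,0],[1,0,0,3,0],[1,0,0,2.6,0],[1,0,0,0,0],[-1,0,0,0,0],[-1,0,0,0,0],[-1,0,0,0,0],[-1,0,0,0,0],[-1,0,0,0,0]]]'
python3 -m jog '[[[-1,0,0,0,0],[-1,0,0,0,0],[-1,0,0,0,0],[-1,0,0,0,0],[-1,0,0,0,0],[-1,0,0,0,0],[-1,0,0,0,0]]]'
python3 - <<'E'
from h import *
to([539.5,-226.4,136])
E
```

```text
t: 10.85
tcp_pos: [539.7, -227.0, 138.7]
tool_rot: [0.0, 0.625, 0.781, 0.0]
contact_force: [-0.4, 0.3, -0.1]
gripper_width: 45.0
t: 11.72
tcp_pos: [539.5, -227.1, 138.4]
tool_rot: [-0.0, 0.625, 0.781, -0.0]
contact_force: [-0.3, -0.4, 0.9]
gripper_width: 12.0
t 11.725 tcp [ 539.5 -227.1  138.4] jaw y ang 12.66 w 12.0 F [-0.3 -0.4  0.9] q [-0.05  0.46  0.51  1.88 -0.29  0.87  0.81]
tool cm [0.06 0.02 0.24]
```

```bash
python3 -m jog '[[[-1,0,0,0,-5],[-1,0,0,0,-5],[-1,0,0,0,-5],[-1,0,0,0,-5],[-1,0,0,0,-5],[-1,0,0,0,-3.7],[-1,0,0,0,0],[-1,0,0,0,0],[-1,0,0,0,0]]]'
python3 - <<'E'
from h import *
to([539.5,-226.4,136])
from rig import ctrl
import cv2
for n in ["wrist","scene","side"]:
    c=ctrl.read_camera(n);cv2.imwrite(f"pics/{n}5.png",c["frame"][:,:,::-1]);np.savez(f"{n}5.npz",**c)
a=cv2.imread("pics/side5.png");cv2.imwrite("pics/c11.png",cv2.resize(a[160:340,240:440],None,fx=4,fy=3.3,interpolation=cv2.INTER_CUBIC))
a=cv2.imread("pics/scene5.png");cv2.imwrite("pics/c12.png",cv2.resize(a[180:320,220:440],None,fx=3.6,fy=3.6,interpolation=cv2.INTER_CUBIC))
E
```

```text
t: 12.85
tcp_pos: [539.7, -227.0, 138.5]
tool_rot: [-0.0, 0.412, 0.911, 0.0]
contact_force: [0.1, -0.0, -1.4]
gripper_width: 11.8
t 12.85 tcp [ 539.7 -227.   138.5] jaw y ang 41.34 w 11.8 F [ 0.1 -0.  -1.4] q [ 0.04  0.45  0.38  1.87 -0.21  0.86  1.24]
tool cm [0.05 0.02 0.25]
```

View pics/c11.png

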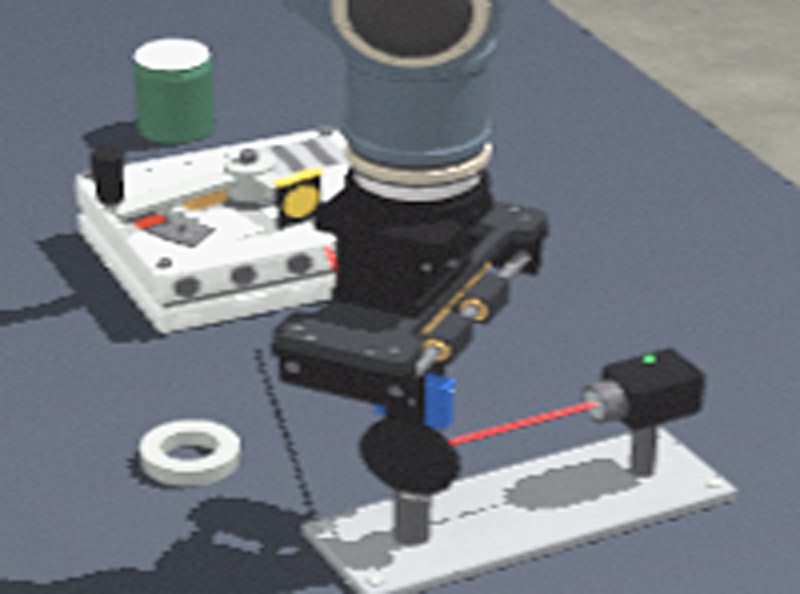

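View pics/c12.png

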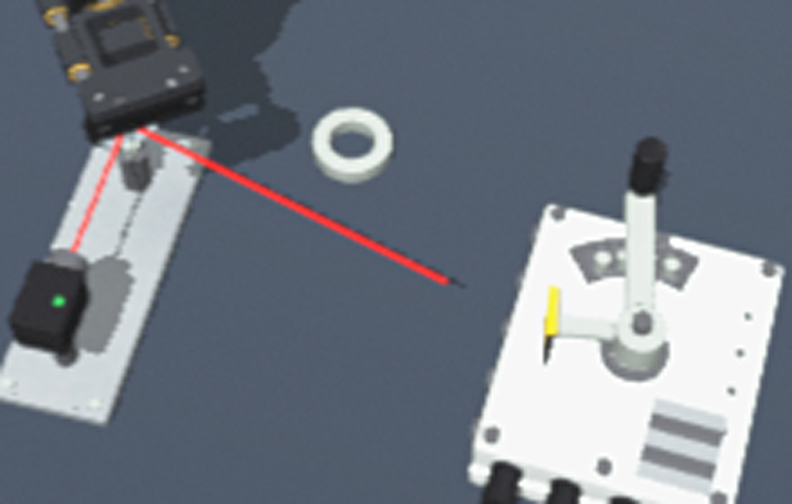

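View pics/wrist5.png

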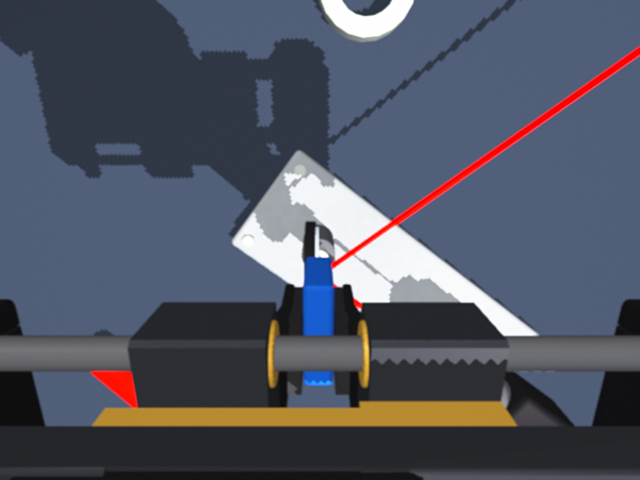

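```bash
cat > beam.py <<'E'
from h import *
import cv2
def fit(n,x0,x1,y0,y1,mark):
    c=load(n);f=c["frame"].astype(int);m=(f[...,0]>170)&(f[...,1]<110)&(f[...,2]<110)
    M=np.zeros_like(m);M[y0:y1,x0:x1]=m[y0:y1,x0:x1]
    v,u=np.nonzero(M);P=np.array([plane(c,(a,b),85) for a,b in zip(u,v)])[:,:2].astype(np.float32)
    vx,vy,px,py=cv2.fitLine(P,cv2.DIST_HUBER,0,.01,.01).ravel()
    if vy<0: vx,vy=-vx,-vy
    d=np.array([vx,vy]);o=np.array([px,py])
    w=np.array(mark)-o;s=w@d
    print(n,len(P),"ang",np.degrees(np.arctan2(vy,vx)).round(2),"range y",P[:,1].min(),P[:,1].max(),"lateral mm",(d[0]*w[1]-d[1]*w[0]).round(1),"x at y=-226",(px+vx/vy*(-226-py)).round(1),"along",s.round(0))
E
python3 - <<'E'
from beam import *
for mk in [(602,100),(600.5,99)]:
  fit("scene5",262,350,214,265,mk)
  fit("wrist5",370,640,30,240,mk)
E
```

```text
scene5 161 ang 77.99 range y -203.70381 27.659422 lateral mm 4.0 x at y=-226 536.8 along 185.0
wrist5 2482 ang 78.29 range y -192.03583 -41.731167 lateral mm 5.0 x at y=-226 539.6 along 214.0
scene5 161 ang 77.99 range y -203.70381 27.659422 lateral mm 5.3 x at y=-226 536.8 along 184.0
wrist5 2482 ang 78.29 range y -192.03583 -41.731167 lateral mm 6.3 x at y=-226 539.6 along 212.0
```

```bash
python3 -m jog '[[[-1,0,0,0,-0.4],[-1,0,0,0,0],[-1,0,0,0,0],[-1,0,0,0,0],[-1,0,0,0,0]]]'
python3 - <<'E'
from beam import *
from rig import ctrl
for n in ["wrist","scene","side"]:
    c=ctrl.read_camera(n);cv2.imwrite(f"pics/{n}6.png",c["frame"][:,:,::-1]);np.savez(f"{n}6.npz",**c)
for mk in [(602,100)]:
  fit("scene6",262,350,214,265,mk)
  fit("wrist6",370,640,30,240,mk)
to([539.5,-226.4,136])
S=load("scene6");D=load("side6")
a=cv2.imread("pics/scene6.png");cv2.imwrite("pics/c13.png",cv2.resize(a[180:320,220:440],None,fx=3.6,fy=3.6,interpolation=cv2.INTER_CUBIC))
E
```

```text
t: 13.62
tcp_pos: [539.7, -227.0, 138.5]
tool_rot: [-0.0, 0.409, 0.913, 0.0]
contact_force: [0.3, 1.1, -1.7]
gripper_width: 11.9
scene6 160 ang 79.05 range y -203.70381 29.130264 lateral mm -1.4 x at y=-226 537.5 along 185.0
wrist6 2509 ang 79.2 range y -191.98788 -40.469517 lateral mm -0.2 x at y=-226 539.6 along 213.0
t 13.775 tcp [ 539.7 -227.   138.5] jaw y ang 41.77 w 11.7 F [ 0.9  0.8 -1.8] q [ 0.04  0.45  0.38  1.87 -0.21  0.86  1.25]
tool cm [0.06 0.02 0.25]
```

View pics/c13.png

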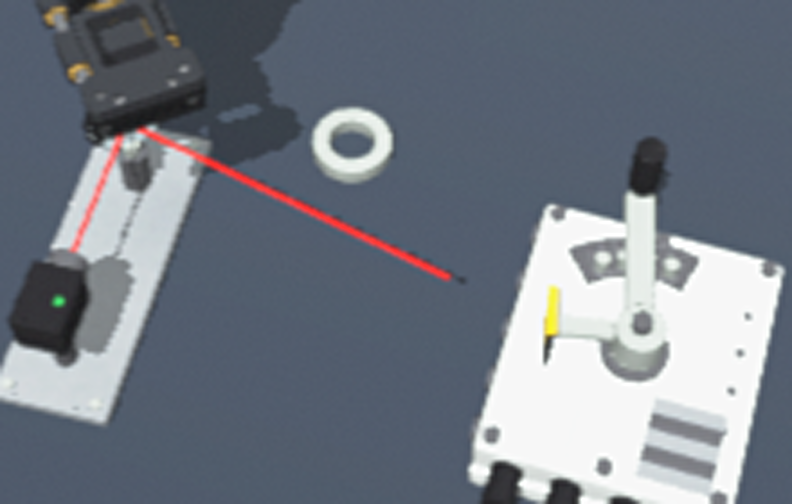

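```bash
python3 -c "
from rig import ctrl
print(ctrl.sign_off())"
```

```text
the job is handed in; nothing more can be done
None
```

I gripped the selector knob, swung it about 67° into the red-marked notch and let go. I then gripped the blue bar, turned the mirror about 29° counter-clockwise, and handed in at about 13.8 s while still holding it. The hand-in gives no verdict, so the checks below are my own measurements.

- **Lever:** after release the knob stood at about 192.8° from the hinge, against about 192.3° measured for the red notch. That is roughly 1 mm off the line, where 9 mm is allowed. The gripper felt almost no sideways force there, and the lever covers the red mark in the pictures.
- **Sight line:** I fitted the beam and extended it to the mark, which I located at about (602, 100) mm. It passes the mark's centre by 1.4 mm in the scene view and 0.2 mm in the wrist view; 14 mm is allowed. Before a final 0.4° correction it was 4–5 mm off.
- **Grip:** the fingers were closed on the 12 mm bar (measured 11.7–11.9 mm) and the arm was at rest. The contact force on the bar itself was not measured directly.
- **Disagreements:** repeated position estimates differed by a few mm, 2–3 mm for the mirror axis and up to 4 mm for the mark. My first wrist-view reading of the knob was about 11 mm off because I took the wrong pixel; I corrected it before the grasp.
- **Left alone:** the moves did not go near the bearing, the screwdriver or the can. I did not measure their positions again at the end.

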